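Ram the caster wheel home in its shipping tube

ROBOT

A 7-joint arm with a two-finger parallel gripper is mounted at the origin on the work surface. World frame = base frame: x ahead of the robot, y to its left, z up, the work surface at z = 0. Lengths are in m, angles in rad, forces in N, time in s.
With the tool pointing down it reaches from about 0.4 to 0.875 m from the base axis. Payload 19.3 kg.
Tool frame: the origin (TCP) lies at the very end of the fingers, on their centre line; the grasp point (between the pads) lies 19 mm behind it; z points along the fingers, y is the line along which they close (so a half turn about z gives the same grasp; the last joint's range is limited). The gripper opens to 85 mm and grips with 20 to 120 N. Pads are 22 mm wide; open, the fingers measure 114 mm over their backs; the gripper's body (76 mm by 85 mm) begins 54 mm behind the grasp point. The pads swing forward as they close: fully open they stand 13 mm farther back than shut.
Start: joints at [1.196, 0.521, -0.036, 1.599, 0.021, 1.021, -0.113], TCP at [0.188, -0.596, 0.198] pointing down, gripper open.
Joint ranges: [-2.91, 2.91], [-0.3, 2.13], [-1.5, 1.42], [0.17, 2.43], [-1.26, 4.41], [0.16, 1.93], [-2.52, 2.52]. Speed limits (rad/s): [1.89, 1.89, 2.39, 2.39, 3.01, 3.01, 3.01].

INTERFACE

Orientations are given as [roll, pitch, yaw] about the fixed x, y, z axes, in that order (R = Rz(yaw) Ry(pitch) Rx(roll)).
In Python, from workcell import bot gives the robot as it stands. The module is installed in compiled form; this text tells all that it offers.
- The arm moves only by the tool apply_moves, never from a script. Its arguments are lists of equal length, an entry for each row: "claw": the finger opening in m, from 0 to 0.0854; "xyz": the shift along the tool's x, y, z in m, a list of three; "twist": the turn, a rotation vector about the tool's x, y, z in rad, a list of three. A call has 1 to 20 rows; each row shifts and turns the commanded pose from where the row before left it, along the tool's axes as they then stand; what a row does not reach is not made up. A row lasts 1/10 s, in which the tool goes at most 50 mm and 8.59 degrees, less where a joint would pass 70% of its speed; a pose out of reach is approached as far as the arm can. A call with a gripper value outside its range is refused whole. The fingers move at their own pace and stop on an object; "force" is the grip in N (left out, the last holds). Time passes only in rows, so rows that do not move let the fingers close. It gives the time, the measured TCP pose, the force, the opening and the grip force at its end, in the units of the state.
- bot.observe(): the state, without advancing time (a new reading comes with each control period).
- bot.grab_frame(name): name is "scene" or "side" or "wrist"; returns a dict with "img" (384x512x3 uint8, red, green, blue), "vfov" (degrees; the focal length in pixels is half the picture's height over the tangent of half this angle, whatever the lens; pixels are square), "cx", "cy" (the principal point, pixels), "distortion" ([k1, k2, p1, p2, k3] as OpenCV has them; the pictures are not rectified), "view" (4x4, takes a point from world to camera coordinates). Camera axes: x right, y up, looking along -z (the intrinsics and any distortion apply to the point x, -y, -z); pixel columns grow to the right and rows downward; lengths in m; the calibration is good to about 2 mm. A picture is of the moment at which its call begins. There is no depth.
- bot.job_done(): hands the job in; it is judged then, once.
Trained networks look in the newest picture that a camera, given by its name, has taken for a name from the list of things; names that differ only in an ending like _2 or _b are one class to them, and where a whole thing is asked for, a point or a joint stands for the part that bears it (a point fixed in the world has none). Each returns a list of dicts, best first, with "score" (0 to 1); they miss things now and then, are a little off and sometimes report something else, mostly with a low value. They report only what shows in the picture. A call takes as long as a camera call. They do not tell look-alikes from the thing itself.
- bot.find_in(camera, query): "position" ([x, y, z] in m, in world coordinates, good to about 4 mm: the middle of the surface that is visible of it).
The state is a dict: "clock": time; "qpos": joint angles; "qd": joint speeds; "joint_efforts": joint torques, N m; "position": TCP position; "tool_rot": TCP orientation; "force": force on the tool from outside, world axes, zero at the start; "moment": the same for the moment, N m; "grip_width": finger opening in m; "finger_force": force on a finger pad.
Only numpy, scipy, OpenCV 4.12 (cv2) and the standard library are available. Lean on these libraries where they do the work, as an engineer would, in place of code of your own. Each camera call takes 0.05 s, during which the arm holds its last target. There are 200 camera calls.

TASK

A yellow caster wheel has hung up near the mouth of the red-collared shipping tube. Take the green-knobbed ramming rod from its white holder, push the wheel down that tube with the rod until it bottoms out and press it home firmly, then stand the rod back in its holder. Only the rod may touch the wheel, not the gripper's fingers.

Things in the scene. Friction and masses are not known exactly. Their poses are not given: they have to be found in the camera images.
- rod: The ramming rod, upright in the holder: a wooden shaft 30 mm in diameter, 120 mm long, with a green round knob (40 mm in diameter, 40 mm high) on top; 160 mm in all, about 150 g. Origin at the centre of its flat foot, z up along the rod: the middle of the knob, where to grip it from above, is 140 mm above the origin. Round, so any grip direction serves.
- holder: White plastic cup on a dark steel foot, fixed to the table, that holds the rod. Origin on the table at its centre, z up. Bore 52 mm wide, its inner floor 8 mm and its rim 83 mm above the origin; outside 60 mm wide, its foot 90 mm wide.
- tube: The tube to pack: upright brown cardboard with a red collar at its mouth, fixed on a dark steel foot 90 mm wide. Origin on the table at its centre, z up. Bore 58 mm, 69 mm outside at the collar, rim 130 mm and inner floor 15 mm above the origin. Two like tubes, one empty with a blue collar, one with a white cap, are not for packing; these three and the holder stand in any of four places.
- wheel: Yellow disc, 50 mm in diameter, 25 mm thick, flat in the red-collared tube on a snug black plug 20 mm thick that slides down with it at about 6 N (go 40 mm/s or slower) and stops hard on the inner floor; firm is about 10 N against that stop. Origin at the centre of its underside. Its top starts 10 to 18 mm below the rim; fully home it is 70 mm below, 60 mm above the tube's origin.
Not all that is in view belongs to the job. Leave any turquoise look-alike of the holder alone.

How it is judged:
On the way:
1. the rod presses the wheel firmly (more than 7 N) against the bottom of the red-collared tube (z of wheel in the frame of tube below 0.041 m and horizontal distance between wheel and tube below 0.012 m and contact force between rod and wheel above 7 N), for 0.1 s.
At the end, for the whole second after the job is handed in: the wheel lies at the bottom of the red-collared tube (within 6 mm of fully home) and the rod stands in its holder, foot within 17 mm of the holder's floor and leaning less than 23 degrees, both at rest (z of wheel in the frame of tube below 0.041 m and horizontal distance between wheel and tube below 0.012 m and horizontal distance between rod and holder below 0.026 m and z of rod in the frame of holder below 0.025 m and angle between rod's own z axis and vertical below 0.4 rad and linear speed of each of rod, wheel below 0.03 m/s); the robot touches nothing.
It fails at once if the gripper's fingers push the wheel (contact force between the fingers and wheel above 1 N).
It also fails if it takes over 64 s, if anything falls off the work surface, if the arm or the gripper's body presses on something with over 40 N, if the wrist force passes 120 N, or if a joint passes its speed limit or range.

## Working session

There is one attempt and no reset: what is moved stays moved. The work goes in short steps, Python scripts to look and compute and a tool call to move; the robot and the scene stay as the last step left them, time stands still between calls to the robot, and variables do not carry over. Pictures are saved under pics/ and viewed, at most 10 in all, crops included, and the job is handed in when it is done.

Besides the shell and the picture viewer there is one more tool, called after "Request:" in YAML: its name, and indented under it one key for each argument. apply_moves: Moves the arm, as the interface text tells. Its arguments: {"type":"object","properties":{"claw":{"type":"array"},"xyz":{"type":"array"},"twist":{"type":"array"},"force":{"type":"number"}},"required":["claw","xyz","twist"]}

```bash
mkdir -p pics; python3 - <<'E'
from workcell import bot
import cv2,numpy as np
ims=[]
for c in("scene","side"):
    f=bot.grab_frame(c);ims.append(f["img"])
    for q in("rod","holder","tube","wheel"):
        print(c,q,[(np.round(d["position"],3).tolist(),round(d["score"],2)) for d in bot.find_in(c,q)])
    V=np.linalg.inv(f["view"]);print(np.round(V,3).tolist(),f["vfov"])
im=np.vstack(ims);im=cv2.resize(im,(400,600)) if 0 else np.hstack(ims)
cv2.imwrite("pics/a.png",cv2.resize(ims[0],(768,576))[:,:,::-1])
cv2.imwrite("pics/b.png",cv2.resize(ims[1],(768,576))[:,:,::-1])
s=bot.observe();print(s)
E
```

```text
scene rod [([0.447, -0.246, 0.14], 0.73)]
scene holder [([0.301, -0.274, 0.054], 0.67), ([0.458, -0.235, 0.03], 0.6)]
scene tube [([0.664, 0.212, 0.068], 0.91)]
scene wheel [([0.633, 0.212, 0.111], 0.46)]
[[-0.1, -0.665, 0.74, 1.318], [0.995, -0.072, 0.069, 0.101], [0.007, 0.743, 0.669, 0.863], [0.0, 0.0, 0.0, 1.0]] 48.78315915521004
side rod [([0.428, -0.233, 0.138], 0.58)]
side holder [([0.288, -0.273, 0.045], 0.93), ([0.425, -0.224, 0.037], 0.69)]
side tube [([0.618, 0.234, 0.072], 0.67)]
side wheel [([0.641, 0.208, 0.114], 0.68)]
[[-0.88, 0.31, -0.36, 0.143], [-0.475, -0.557, 0.681, 0.618], [0.011, 0.77, 0.638, 0.629], [0.0, 0.0, 0.0, 1.0]] 53.276920008778575
{'clock': 0.5, 'qpos': array([ 1.19581396,  0.52141401, -0.03629264,  1.59953878,  0.02118542,
        1.02109224, -0.11279962]), 'qd': array([-0.00102737, -0.00229765,  0.0019462 , -0.00117249, -0.00082511,
        0.00205327, -0.00119955]), 'joint_efforts': array([-5.75211925e-04, -9.26275349e+01,  1.97726749e+00, -3.70049572e+01,
        1.79563416e-02,  2.45498435e-03, -1.36612607e-04]), 'position': array([ 0.18751908, -0.5961738 ,  0.19836822]), 'tool_rot': array([-3.14152401e+00, -3.67568557e-06,  3.04726530e-01]), 'force': array([ 0.65204278,  0.24736586, -0.99792401]), 'moment': array([ 0.01018491,  0.05717582, -0.00375982]), 'finger_force': 0.0, 'grip_width': 0.0857669716035134}
```

View pics/a.png

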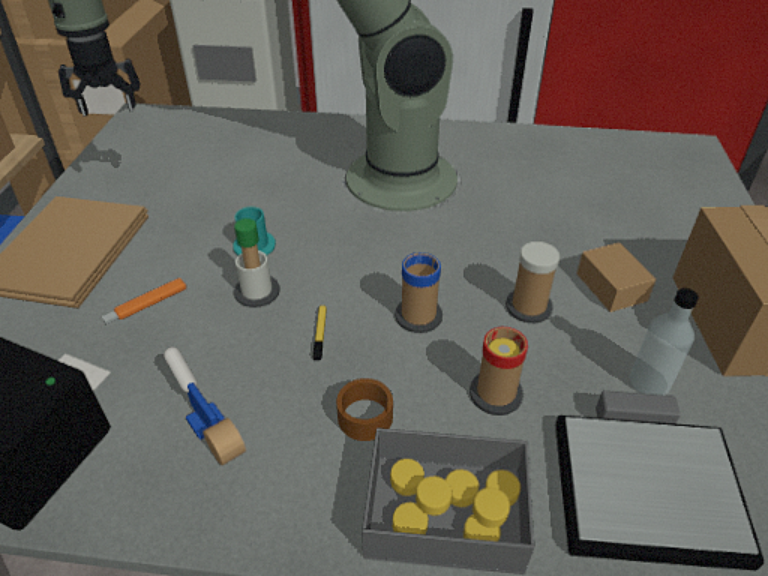

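View pics/b.png

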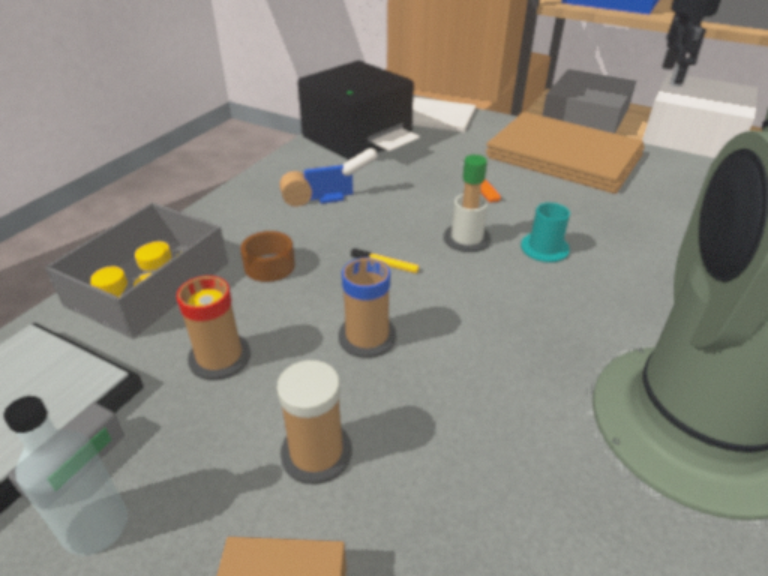

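The scene image shows the rod in the white holder: knob at (247,235), cup at (254,275). The red tube rim is at (505,341) in the scene view and (204,291) in the side view. The turquoise decoy stands behind the holder. Next I triangulate.

```bash
cat >h.py <<'E'
from workcell import bot
import cv2,numpy as np
from scipy.ndimage import label
def ray(f,px):
    h=f["img"].shape[0];F=h/2/np.tan(np.radians(f["vfov"])/2)
    K=np.array([[F,0,f["cx"]],[0,F,f["cy"]],[0,0,1.]])
    u=cv2.undistortPoints(np.array([[px]],float),K,np.array(f["distortion"],float)).ravel()
    V=np.linalg.inv(f["view"]);d=V[:3,:3]@np.array([u[0],-u[1],-1]);return V[:3,3],d/np.linalg.norm(d)
def plane(f,px,z):
    o,d=ray(f,px);return o+d*(z-o[2])/d[2]
def tri(rs):
    A=sum(np.eye(3)-np.outer(d,d) for o,d in rs);b=sum((np.eye(3)-np.outer(d,d))@o for o,d in rs)
    return np.linalg.solve(A,b)
def blob(f,near,lo,hi,hsv2=None,r=25):
    H=cv2.cvtColor(f["img"],cv2.COLOR_RGB2HSV);m=cv2.inRange(H,lo,hi)
    if hsv2:m|=cv2.inRange(H,*hsv2)
    k=np.zeros_like(m);cv2.circle(k,tuple(int(a) for a in near),r,255,-1);m&=k
    l,n=label(m)
    i=1+np.argmax([np.sum(l==j) for j in range(1,n+1)]);ys,xs=np.where(l==i)
    return (xs.mean(),ys.mean()),len(xs),np.stack([xs,ys],1)
E
python3 - <<'E'
from h import *
S=bot.grab_frame("scene");D=bot.grab_frame("side")
g=[]
for f,p in((S,(165,157)),(D,(316,112))):
    c,n,_=blob(f,p,(45,100,20),(75,255,255));print("knob",c,n,plane(f,c,.148).round(3));g.append(ray(f,c))
print("knob tri",tri(g).round(4))
for f,p in((S,(336,228)),(D,(136,195))):
    c,n,P=blob(f,p,(0,150,60),(6,255,255),((172,150,60),(180,255,255)))
    # outer outline top half: project onto plane z=.13 and fit circle on hull
    h=cv2.convexHull(P.astype(np.int32)).reshape(-1,2)
    print("red",c,n,plane(f,c,.12).round(3))
    W=np.array([plane(f,q,.13)[:2] for q in h]);V=np.linalg.inv(f["view"])[:2,3]
    # far half of hull is rim; fix radius .0345
    from scipy.optimize import least_squares
    c0=W.mean(0)
    for _ in range(4):
        k=W[((W-c0)@(V-c0))<0.0]
        c0=least_squares(lambda x:np.linalg.norm(k-x,axis=1)-.0345,c0).x
    print("rim",c0.round(4),len(k))
for f,p in((S,(169,175)),(D,(313,134))):
    print("holder rim guess",plane(f,p,.083).round(3))
E
```

```text
knob (np.float64(163.96296296296296), np.float64(154.78600823045267)) 243 [ 0.436 -0.248  0.148]
knob (np.float64(315.89285714285717), np.float64(112.33928571428571)) 224 [ 0.436 -0.249  0.148]
knob tri [ 0.4358 -0.2479  0.1482]
red (np.float64(335.1707317073171), np.float64(238.0121951219512)) 246 [0.662 0.214 0.12 ]
rim [0.6482 0.2138] 5
red (np.float64(136.45201238390092), np.float64(205.91021671826624)) 323 [0.618 0.235 0.12 ]
rim [0.6318 0.2263] 2
holder rim guess [ 0.445 -0.24   0.083]
holder rim guess [ 0.436 -0.248  0.083]
```

Request:
apply_moves:
  claw: [0.085,0.085,0.085,0.085,0.085,0.085,0.085,0.085,0.085,0.085,0.085,0.085,0.085,0.085,0.085,0.085,0.085,0.085]
  xyz:
    - [0,0,0]
    - [0,0,0]
    - [0,0,0]
    - [0.0177,-0.0249,-0.003]
    - [0.0177,-0.0249,-0.003]
    - [0.0177,-0.0249,-0.003]
    - [0.0177,-0.0249,-0.003]
    - [0.0177,-0.0249,-0.003]
    - [0.0177,-0.0249,-0.003]
    - [0.0177,-0.0249,-0.003]
    - [0.0177,-0.0249,-0.003]
    - [0.0177,-0.0249,-0.003]
    - [0.0177,-0.0249,-0.003]
    - [0.0177,-0.0249,-0.003]
    - [0.0177,-0.0249,-0.003]
    - [0.0177,-0.0249,-0.003]
    - [0.0177,-0.0249,-0.003]
    - [0,0,0]
  twist:
    - [0,0,0.1016]
    - [0,0,0.1016]
    - [0,0,0.1016]
    - [0,0,0]
    - [0,0,0]
    - [0,0,0]
    - [0,0,0]
    - [0,0,0]
    - [0,0,0]
    - [0,0,0]
    - [0,0,0]
    - [0,0,0]
    - [0,0,0]
    - [0,0,0]
    - [0,0,0]
    - [0,0,0]
    - [0,0,0]
    - [0,0,0]

```text
clock: 2.4
position: [0.4377, -0.2443, 0.2408]
tool_rot: [-3.141, -0.001, 0.005]
force: [0.0, -0.2, -0.0]
grip_width: 0.0848
finger_force: 0.0
```

```bash
python3 - <<'E'
from h import *
s=bot.observe();print(s["position"].round(4),s["tool_rot"].round(3),s["qpos"].round(2))
f=bot.grab_frame("wrist");cv2.imwrite("pics/c.png",f["img"][:,:,::-1])
print(np.linalg.inv(f["view"]).round(3).tolist())
H=cv2.cvtColor(f["img"],cv2.COLOR_RGB2HSV);m=cv2.inRange(H,(45,100,20),(75,255,255));print(m.sum()/255)
c,n,_=blob(f,(256,192),(45,100,20),(75,255,255),r=400);print(c,n,plane(f,c,.165).round(4))
E
```

```text
[ 0.4377 -0.2443  0.2408] [-3.141e+00 -1.000e-03  5.000e-03] [ 0.49  0.28 -0.12  1.86  0.04  1.   -1.21]
[[0.006, 0.962, 0.273, 0.507], [-1.0, 0.006, 0.001, -0.243], [-0.001, -0.273, 0.962, 0.415], [0.0, 0.0, 0.0, 1.0]]
2273.0
(np.float64(260.4154460719041), np.float64(185.20949844651577)) 2253 [ 0.4383 -0.247   0.165 ]
```

View pics/c.png

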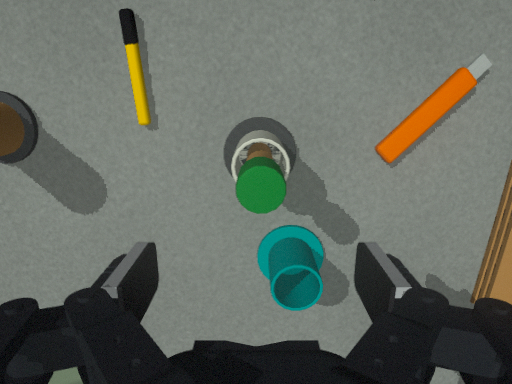

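The wrist view shows the knob at (261,186), centred between the fingers, and the white rim around (260,160). The turquoise decoy is below it.

```bash
python3 - <<'E'
from h import *
f=bot.grab_frame("wrist")
print("rim",plane(f,(260.5,161),.083).round(4),"foot",plane(f,(260,153),.006).round(4),"knob",plane(f,(261,186.5),.168).round(4))
E
```

```text
rim [ 0.4395 -0.2501  0.083 ] foot [ 0.4341 -0.2505  0.006 ] knob [ 0.4367 -0.2494  0.168 ]
```

Request:
apply_moves:
  claw: [0.085,0.085,0.085,0.085,0.085,0.085,0.085,0.03,0.03,0.03,0.03,0.03,0.03,0.03,0.03,0.03]
  xyz:
    - [0,0.0045,0.01]
    - [0,0,0.02]
    - [0,0,0.02]
    - [0,0,0.02]
    - [0,0,0.02]
    - [0,0,0.02]
    - [0,0,0]
    - [0,0,0]
    - [0,0,0]
    - [0,0,0]
    - [0,0,0]
    - [0,0,0]
    - [0,0,0]
    - [0,0,0]
    - [0,0,0]
    - [0,0,0]
  twist:
    - [0,0,0]
    - [0,0,0]
    - [0,0,0]
    - [0,0,0]
    - [0,0,0]
    - [0,0,0]
    - [0,0,0]
    - [0,0,0]
    - [0,0,0]
    - [0,0,0]
    - [0,0,0]
    - [0,0,0]
    - [0,0,0]
    - [0,0,0]
    - [0,0,0]
    - [0,0,0]
  force: 60

```text
clock: 4.1
position: [0.4363, -0.2525, 0.1316]
tool_rot: [3.141, -0.002, -0.0]
force: [-0.2, 1.3, 11.9]
grip_width: 0.0357
finger_force: 58.7
```

Request:
apply_moves:
  claw: [0.03,0.03,0.03,0.03,0.03,0.03,0.03,0.03,0.03,0.03]
  xyz:
    - [0,0,-0.01]
    - [0,0,-0.02]
    - [0,0,-0.02]
    - [0,0,-0.02]
    - [0,0,-0.02]
    - [0,0,-0.02]
    - [0,0,-0.02]
    - [0,0,-0.02]
    - [0,0,-0.015]
    - [0,0,0]
  twist:
    - [0,0,0]
    - [0,0,0]
    - [0,0,0]
    - [0,0,0]
    - [0,0,0]
    - [0,0,0]
    - [0,0,0]
    - [0,0,0]
    - [0,0,0]
    - [0,0,0]

```text
clock: 5.1
position: [0.4359, -0.2524, 0.2977]
tool_rot: [3.14, -0.003, -0.0]
force: [0.2, -0.7, -1.6]
grip_width: 0.0352
finger_force: 60.0
```

Request:
apply_moves:
  claw: [0.03,0.03,0.03,0.03,0.03,0.03,0.03,0.03,0.03,0.03,0.03,0.03,0.03,0.03,0.03,0.03,0.03,0.03]
  xyz:
    - [0.004,-0.015,0]
    - [0.008,-0.029,0]
    - [0.008,-0.029,0]
    - [0.008,-0.029,0]
    - [0.008,-0.029,0]
    - [0.008,-0.029,0]
    - [0.008,-0.029,0]
    - [0.008,-0.029,0]
    - [0.008,-0.029,0]
    - [0.008,-0.029,0]
    - [0.008,-0.029,0]
    - [0.008,-0.029,0]
    - [0.008,-0.029,0]
    - [0.008,-0.029,0]
    - [0.008,-0.029,0]
    - [0.008,-0.029,0]
    - [0.004,-0.015,0]
    - [0,0,0]
  twist:
    - [0,0,0]
    - [0,0,0]
    - [0,0,0]
    - [0,0,0]
    - [0,0,0]
    - [0,0,0]
    - [0,0,0]
    - [0,0,0]
    - [0,0,0]
    - [0,0,0]
    - [0,0,0]
    - [0,0,0]
    - [0,0,0]
    - [0,0,0]
    - [0,0,0]
    - [0,0,0]
    - [0,0,0]
    - [0,0,0]

```text
clock: 6.9
position: [0.5629, 0.2148, 0.2945]
tool_rot: [-3.141, 0.001, 0.003]
force: [-1.2, -0.1, -1.9]
grip_width: 0.0353
finger_force: 60.0
```

```bash
python3 - <<'E'
from h import *
s=bot.observe();print(s["position"].round(4),s["tool_rot"].round(3),s["force"].round(1),s["grip_width"])
f=bot.grab_frame("wrist");d=bot.grab_frame("side")
cv2.imwrite("pics/d.png",f["img"][:,:,::-1]);cv2.imwrite("pics/e.png",d["img"][:,:,::-1])
print([(x["position"].round(3) if hasattr(x["position"],"round") else x["position"],x["score"]) for x in bot.find_in("wrist","wheel")])
H=cv2.cvtColor(f["img"],cv2.COLOR_RGB2HSV)
E
```

```text
[0.5629 0.2148 0.2945] [-3.141e+00  1.000e-03  3.000e-03] [-1.2 -0.1 -1.9] 0.03532924813478591
[([0.6388, 0.2195, 0.1152], 0.98)]
```

View pics/d.png

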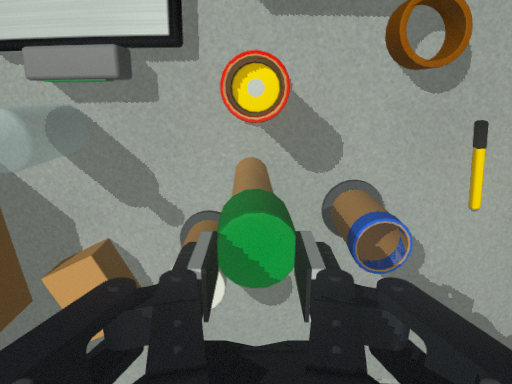

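View pics/e.png

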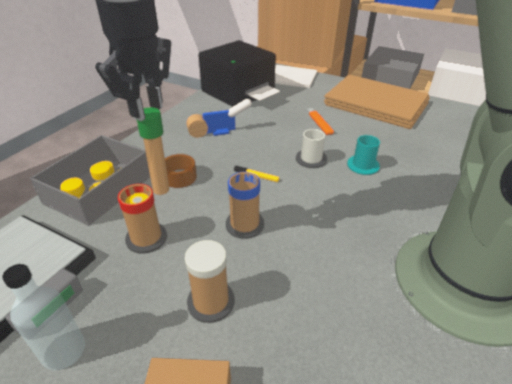

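The wrist view shows the red rim centred near (255,87) with the wheel at (256,88). The shaft's far end is near (252,160). In the side view the rod hangs about upright, foot near (161,190).

```bash
cat >>h.py <<'E'
def proj(f,P):
    h=f["img"].shape[0];F=h/2/np.tan(np.radians(f["vfov"])/2)
    K=np.array([[F,0,f["cx"]],[0,F,f["cy"]],[0,0,1.]])
    p=f["view"][:3,:3]@np.array(P)+f["view"][:3,3]
    return cv2.projectPoints(np.array([[p[0],-p[1],-p[2]]]),np.zeros(3),np.zeros(3),K,np.array(f["distortion"],float))[0].ravel()
E
python3 - <<'E'
from h import *
f=bot.grab_frame("wrist");d=bot.grab_frame("side")
c,n,P=blob(f,(256,88),(0,150,60),(6,255,255),((172,150,60),(180,255,255)),r=45)
h=cv2.convexHull(P.astype(np.int32));e=cv2.fitEllipse(h);print(c,n,e,plane(f,e[0],.13).round(4))
for z in (.13,):print(plane(f,c,z).round(4))
p=bot.observe()["position"]
F=[p[0],p[1],p[2]-.1236]
for g,nm in((f,"w"),(d,"s")):
    print(nm,"foot pred",proj(g,F).round(1),"far edge",proj(g,[F[0]+.015,F[1],F[2]]).round(1),
    "L",proj(g,[F[0],F[1]+.015,F[2]]).round(1),"R",proj(g,[F[0],F[1]-.015,F[2]]).round(1))
I=cv2.resize(f["img"][140:210,200:310],None,fx=4,fy=4,interpolation=2)
J=cv2.resize(d["img"][100:205,120:200],None,fx=4,fy=4,interpolation=2)
o=np.zeros((420,760,3),np.uint8);o[:280,:440]=I;o[:420,440:760]=J
cv2.imwrite("pics/f.png",o[:,:,::-1])
E
```

```text
(np.float64(251.13859649122807), np.float64(85.86140350877193)) 570 ((250.97352600097656, 86.60889434814453), (69.52265930175781, 71.93147277832031), 174.93270874023438) [0.6381 0.217  0.13  ]
[0.6388 0.2169 0.13  ]
w foot pred [256.6 171.6] far edge [256.6 155.2] L [240.1 171.6] R [273.2 171.6]
s foot pred [162.1 187.6] far edge [155.9 185.2] L [156.9 192.1] R [167.2 183.3]
```

View pics/f.png

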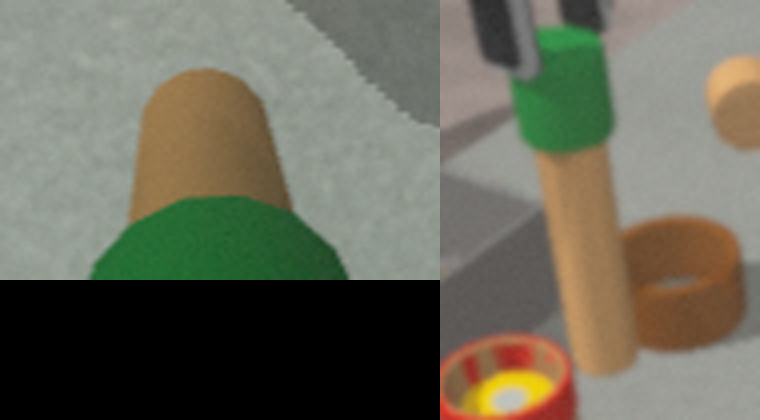

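Request:
apply_moves:
  claw: [0.03,0.03,0.03,0.03,0.03,0.03,0.03,0.03]
  xyz:
    - [0.01,0,0]
    - [0.02,0,0]
    - [0.02,0,0]
    - [0.02,0,0]
    - [0.007,0,0]
    - [0,0,0.01]
    - [0,0,0.015]
    - [0,0,0]
  twist:
    - [0,0,0]
    - [0,0,0]
    - [0,0,0]
    - [0,0,0]
    - [0,0,0]
    - [0,0,0]
    - [0,0,0]
    - [0,0,0]

```text
clock: 7.95
position: [0.639, 0.2124, 0.2682]
tool_rot: [3.14, 0.003, 0.0]
force: [-0.5, -0.3, -1.8]
grip_width: 0.0354
finger_force: 60.1
```

```bash
python3 - <<'E'
from h import *
s=bot.observe();print(s["position"].round(4),s["force"].round(1))
f=bot.grab_frame("scene");d=bot.grab_frame("side")
I=cv2.resize(f["img"][150:280,280:400],None,fx=3.3,fy=3.3,interpolation=2)
J=cv2.resize(d["img"][120:260,80:200],None,fx=3.3,fy=3.3,interpolation=2)
o=np.zeros((470,800,3),np.uint8);o[:I.shape[0],:I.shape[1]]=I;o[:J.shape[0],400:400+J.shape[1]]=J
cv2.imwrite("pics/g.png",o[:,:,::-1])
E
```

```text
[0.639  0.2124 0.2682] [-0.5 -0.3 -1.8]
```

View pics/g.png

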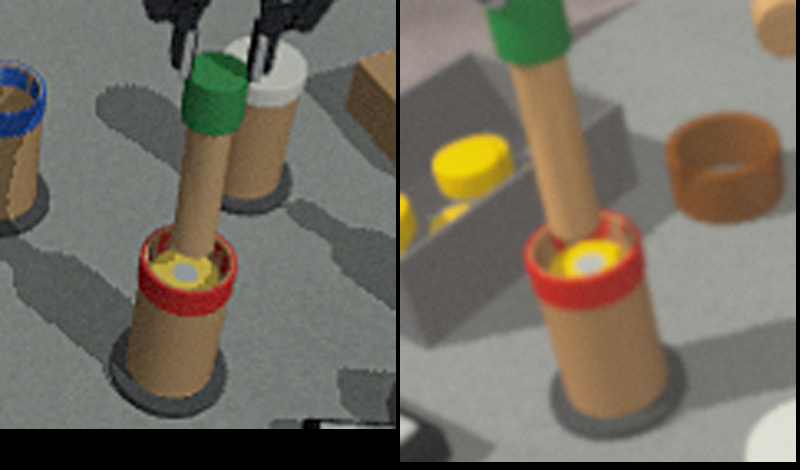

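The foot hangs just over the rim, roughly 4 mm toward +y and within clearance. I'll correct slightly and push down.

Request:
apply_moves:
  claw: [0.03,0.03,0.03,0.03,0.03,0.03,0.03,0.03,0.03,0.03,0.03,0.03,0.03,0.03,0.03,0.03,0.03,0.03,0.03,0.03]
  xyz:
    - [-0.001,0.003,0]
    - [0,0,0.008]
    - [0,0,0.004]
    - [0,0,0.004]
    - [0,0,0.004]
    - [0,0,0.004]
    - [0,0,0.004]
    - [0,0,0.0035]
    - [0,0,0.0035]
    - [0,0,0.0035]
    - [0,0,0.0035]
    - [0,0,0.0035]
    - [0,0,0.0035]
    - [0,0,0.0035]
    - [0,0,0.0035]
    - [0,0,0.0035]
    - [0,0,0.0035]
    - [0,0,0.0035]
    - [0,0,0.0035]
    - [0,0,0]
  twist:
    - [0,0,0]
    - [0,0,0]
    - [0,0,0]
    - [0,0,0]
    - [0,0,0]
    - [0,0,0]
    - [0,0,0]
    - [0,0,0]
    - [0,0,0]
    - [0,0,0]
    - [0,0,0]
    - [0,0,0]
    - [0,0,0]
    - [0,0,0]
    - [0,0,0]
    - [0,0,0]
    - [0,0,0]
    - [0,0,0]
    - [0,0,0]
    - [0,0,0]
  force: 100

```text
clock: 10.05
position: [0.6392, 0.2098, 0.1998]
tool_rot: [3.141, 0.001, 0.0]
force: [0.6, -0.5, 0.5]
grip_width: 0.0298
finger_force: 0.0
```

The grip was lost, so I'll look.

```bash
python3 - <<'E'
from h import *
f=bot.grab_frame("scene");d=bot.grab_frame("side")
I=cv2.resize(f["img"][120:280,270:400],None,fx=3,fy=3,interpolation=2)
J=cv2.resize(d["img"][80:260,70:200],None,fx=3,fy=3,interpolation=2)
o=np.zeros((560,800,3),np.uint8);o[:I.shape[0],:I.shape[1]]=I;o[:J.shape[0],400:400+J.shape[1]]=J
cv2.imwrite("pics/h.png",o[:,:,::-1])
E
```

```text
(no output)
```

View pics/h.png

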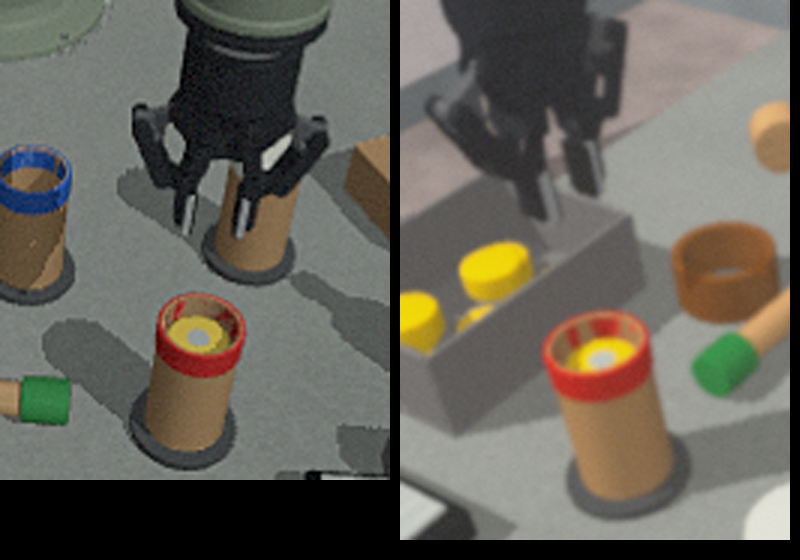

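The rod was squeezed out, most likely by the jump to 100 N, and now lies beside the tube. The wheel and tube are unharmed. I'll locate the rod from all views in one composite.

```bash
python3 - <<'E'
from h import *
S=bot.grab_frame("scene");D=bot.grab_frame("side");W=bot.grab_frame("wrist")
g=[]
for f,p in((S,(285,253)),(D,(178,202))):
    c,n,_=blob(f,p,(45,100,20),(75,255,255),r=30);print("knob",c,n,plane(f,c,.02).round(3));g.append(ray(f,c))
print("tri",tri(g).round(4))
for c in("scene","side","wrist"):print(c,[(np.round(d["position"],3).tolist(),round(d["score"],2)) for d in bot.find_in(c,"rod")])
I=cv2.resize(S["img"][195:325,160:360],None,fx=2,fy=2,interpolation=2)
J=cv2.resize(D["img"][120:250,110:310],None,fx=2,fy=2,interpolation=2)
o=np.zeros((600,800,3),np.uint8);o[:260,:400]=I;o[:260,400:800]=J
K=cv2.resize(W["img"],(453,340));o[260:,:453]=K
cv2.imwrite("pics/i.png",o[:,:,::-1])
E
```

```text
knob (np.float64(284.6125), np.float64(253.12083333333334)) 240 [0.638 0.1   0.02 ]
knob (np.float64(177.8986013986014), np.float64(200.92307692307693)) 286 [0.638 0.098 0.02 ]
tri [0.6375 0.0993 0.0202]
scene [([0.647, 0.056, 0.031], 0.56)]
side [([0.627, 0.07, 0.028], 0.76)]
wrist [([0.635, 0.057, 0.03], 0.7)]
```

View pics/i.png

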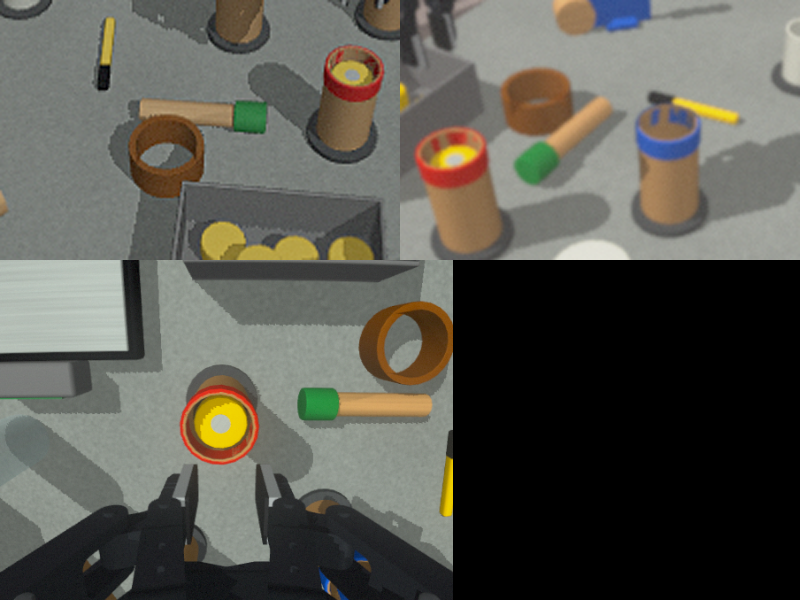

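The rod lies along y: knob centre (0.638, 0.099), foot toward −y, clear of the tubes and just beside the ring. I plan to pinch the knob's end lightly across x and let the rod swing to hang, stand it in the holder, then regrip from above.

Request:
apply_moves:
  claw: [0.065,0.065,0.065,0.065,0.065,0.065,0.065,0.065,0.065,0.065,0.065,0.065,0.065,0.065,0.065,0.065,0.065,0.065]
  xyz:
    - [-0.0015,0.01,0]
    - [0,0.021,0]
    - [0,0.022,0]
    - [0,0.022,0]
    - [0,0.02,0]
    - [0,0,0]
    - [0,0,0]
    - [0,0,0]
    - [0,0,0]
    - [0,0,0]
    - [0,0,0]
    - [0,0,0]
    - [0,0,0]
    - [0,0,0]
    - [0,0,0]
    - [0,0,0]
    - [0,0,0]
    - [0,0,0]
  twist:
    - [0,0,0]
    - [0,0,0]
    - [0,0,0]
    - [0,0,0]
    - [0,0,0]
    - [0,0,-0.131]
    - [0,0,-0.131]
    - [0,0,-0.131]
    - [0,0,-0.131]
    - [0,0,-0.131]
    - [0,0,-0.131]
    - [0,0,-0.131]
    - [0,0,-0.131]
    - [0,0,-0.131]
    - [0,0,-0.131]
    - [0,0,-0.131]
    - [0,0,-0.131]
    - [0,0,0]
  force: 25

```text
clock: 12.25
position: [0.6378, 0.1139, 0.2003]
tool_rot: [-3.141, 0.0, 1.574]
force: [-0.0, -0.6, -0.2]
grip_width: 0.0648
finger_force: 0.0
```

```bash
python3 - <<'E'
from h import *
W=bot.grab_frame("wrist");s=bot.observe()
print(s["position"].round(4),s["tool_rot"].round(3),s["qpos"].round(2))
c,n,P=blob(W,(256,192),(45,100,20),(75,255,255),r=400);print(c,n,plane(W,c,.03).round(4))
w=np.array([plane(W,p,.02)[:2] for p in P]);print(w.min(0).round(3),w.max(0).round(3))
E
```

```text
[0.6378 0.1141 0.2003] [-3.141  0.     1.569] [ 0.16  0.63 -0.68  1.51  0.42  1.15 -0.6 ]
(np.float64(255.26977687626774), np.float64(173.31372549019608)) 1479 [0.6367 0.1025 0.03  ]
[0.618 0.076] [0.656 0.123]
```

Request:
apply_moves:
  claw: [0.065,0.065,0.065,0.065,0.065,0.065,0.065,0.065,0.065,0.065,0.065,0.065,0.036,0.036,0.036,0.036,0.036,0.036,0.036]
  xyz:
    - [0,0,0.01]
    - [0,0,0.02]
    - [0,0,0.02]
    - [0,0,0.02]
    - [0,0,0.02]
    - [0,0,0.02]
    - [0,0,0.02]
    - [0,0,0.02]
    - [0,0,0.02]
    - [0,0,0.015]
    - [0,0,0.006]
    - [0,0,0]
    - [0,0,0]
    - [0,0,0]
    - [0,0,0]
    - [0,0,0]
    - [0,0,0]
    - [0,0,0]
    - [0,0,0]
  twist:
    - [0,0,0]
    - [0,0,0]
    - [0,0,0]
    - [0,0,0]
    - [0,0,0]
    - [0,0,0]
    - [0,0,0]
    - [0,0,0]
    - [0,0,0]
    - [0,0,0]
    - [0,0,0]
    - [0,0,0]
    - [0,0,0]
    - [0,0,0]
    - [0,0,0]
    - [0,0,0]
    - [0,0,0]
    - [0,0,0]
    - [0,0,0]
  force: 25

```text
clock: 14.2
position: [0.6379, 0.1149, 0.0094]
tool_rot: [-3.142, 0.0, 1.572]
force: [0.9, -0.9, -0.6]
grip_width: 0.0361
finger_force: 0.0
```

Request:
apply_moves:
  claw: [0.02,0.02,0.02,0.02]
  xyz:
    - [0,0,0]
    - [0,0,0]
    - [0,0,0]
    - [0,0,0]
  twist:
    - [0,0,0]
    - [0,0,0]
    - [0,0,0]
    - [0,0,0]
  force: 25

```text
clock: 14.6
position: [0.6379, 0.1149, 0.0094]
tool_rot: [-3.142, -0.0, 1.572]
force: [0.8, 1.1, -0.3]
grip_width: 0.0203
finger_force: 0.0
```

```bash
python3 - <<'E'
from h import *
W=bot.grab_frame("wrist");S=bot.grab_frame("scene");s=bot.observe()
print(s["position"].round(4),s["force"],s["grip_width"])
cv2.imwrite("pics/w1.png",W["img"][:,:,::-1])
for f in(S,W):
    c,n,P=blob(f,(256,230),(45,100,20),(75,255,255),r=400);print(c,n,plane(f,c,.03).round(4))
    w=np.array([plane(f,p,.02)[:2] for p in P]);print(w.min(0).round(3),w.max(0).round(3))
E
```

```text
[0.6379 0.1149 0.0094] [-0.85617262  0.07020364 -0.50040565] 0.020160355081101096
(np.float64(283.39690721649487), np.float64(254.06185567010309)) 194 [0.6492 0.0972 0.03  ]
[0.615 0.079] [0.662 0.12 ]
(np.float64(255.37401991947448), np.float64(256.94363212545034)) 4719 [0.6374 0.1055 0.03  ]
[0.617 0.068] [0.656 0.126]
```

```bash
python3 - <<'E'
from h import *
W=bot.grab_frame("wrist");s=bot.observe();p=s["position"]
for dz in(0,.019,.04):
  for dy in(-.011,0,.011): print(dz,dy,proj(W,p+[0,dy,dz]).round(1),end=" ")
  print()
E
```

```text
0 -0.011 [256.3 242.4] 0 0 [256.4 224.3] 0 0.011 [256.4 205.5] 
0.019 -0.011 [256.3 258.3] 0.019 0 [256.4 238.5] 0.019 0.011 [256.4 217.9] 
0.04 -0.011 [256.4 280.3] 0.04 0 [256.4 258.3] 0.04 0.011 [256.5 235.4]
```

View pics/w1.png

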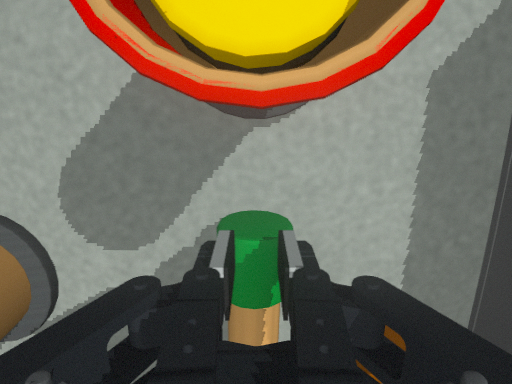

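The view shows the fingers closed above the knob: the real fingertips sit about 33 mm behind the reported TCP. That also explains the weak first grip, right at the knob's top edge. I'll open and go lower, watching the force.

Request:
apply_moves:
  claw: [0.065,0.065,0.065,0.065,0.065,0.065,0.065]
  xyz:
    - [0,0,0]
    - [0,0,0]
    - [0,0,0]
    - [0,0,0.006]
    - [0,0,0.006]
    - [0,0,0.006]
    - [0,0,0]
  twist:
    - [0,0,0]
    - [0,0,0]
    - [0,0,0]
    - [0,0,0]
    - [0,0,0]
    - [0,0,0]
    - [0,0,0]
  force: 25

```text
clock: 15.45
position: [0.6372, 0.1147, -0.0098]
tool_rot: [-3.14, 0.0, 1.572]
force: [-0.8, -0.1, 0.4]
grip_width: 0.0651
finger_force: 0.0
```

Negative z with no contact confirms the offset. I'll go lower and close.

Request:
apply_moves:
  claw: [0.065,0.065,0.065,0.065,0.03,0.03,0.03,0.03,0.03,0.03]
  xyz:
    - [0,0,0.005]
    - [0,0,0.005]
    - [0,0,0.002]
    - [0,0,0]
    - [0,0,0]
    - [0,0,0]
    - [0,0,0]
    - [0,0,0]
    - [0,0,0]
    - [0,0,0]
  twist:
    - [0,0,0]
    - [0,0,0]
    - [0,0,0]
    - [0,0,0]
    - [0,0,0]
    - [0,0,0]
    - [0,0,0]
    - [0,0,0]
    - [0,0,0]
    - [0,0,0]
  force: 25

```text
clock: 16.45
position: [0.638, 0.1149, -0.0204]
tool_rot: [3.141, -0.0, 1.572]
force: [1.6, -0.6, 2.6]
grip_width: 0.0391
finger_force: 27.3
```

Request:
apply_moves:
  claw: [0.03,0.03,0.03,0.03,0.03,0.03,0.03,0.03,0.03,0.03,0.03,0.03,0.03,0.03]
  xyz:
    - [0,0,-0.01]
    - [0,0,-0.02]
    - [0,0,-0.02]
    - [0,0,-0.02]
    - [0,0,-0.02]
    - [0,0,-0.02]
    - [0,0,-0.02]
    - [0,0,-0.02]
    - [0,0,-0.02]
    - [0,0,-0.02]
    - [0,0,-0.02]
    - [0,0,-0.01]
    - [0,0,0]
    - [0,0,0]
  twist:
    - [0,0,0]
    - [0,0,0]
    - [0,0,0]
    - [0,0,0]
    - [0,0,0]
    - [0,0,0]
    - [0,0,0]
    - [0,0,0]
    - [0,0,0]
    - [0,0,0]
    - [0,0,0]
    - [0,0,0]
    - [0,0,0]
    - [0,0,0]
  force: 20

```text
clock: 17.85
position: [0.6375, 0.1147, 0.1987]
tool_rot: [-3.141, 0.0, 1.572]
force: [0.2, -0.2, -2.3]
grip_width: 0.0392
finger_force: 27.0
```

```bash
cat >>h.py <<'E'
def wood(f,p0,r):
    return blob(f,p0,(8,70,60),(20,200,255),r=r)
E
cat >rod.py <<'E'
# rod axis by fitting a cylinder silhouette: project model, compare with knob green mask and wood mask in scene+side
from h import *
from scipy.optimize import minimize
fr=[bot.grab_frame("scene"),bot.grab_frame("side")];s=bot.observe()
print(s["position"].round(4),s["grip_width"].round(4),s["force"].round(1))
G=[]
for f in fr:
    m=cv2.inRange(cv2.cvtColor(f["img"],cv2.COLOR_RGB2HSV),(45,100,20),(75,255,255));l,n=label(m)
    i=1+np.argmax([np.sum(l==j) for j in range(1,n+1)]);ys,xs=np.where(l==i);G.append((xs.mean(),ys.mean()));print("green",G[-1],len(xs))
k=tri([ray(f,c) for f,c in zip(fr,G)]);print("knob",k.round(4))
M=[cv2.inRange(cv2.cvtColor(f["img"],cv2.COLOR_RGB2HSV),(8,70,70),(20,200,255))>0 for f in fr]
best=[]
t=np.linspace(.03,.13,21)
for th in np.radians(np.arange(0,100,3)):
  for ph in np.radians(np.arange(0,360,15)):
    d=np.array([np.sin(th)*np.cos(ph),np.sin(th)*np.sin(ph),-np.cos(th)]);sc=0
    for f,m in zip(fr,M):
        for a in t:
            for sg in(0,):
                u=proj(f,k+d*a).round().astype(int)
                if 0<=u[1]<384 and 0<=u[0]<512: sc+=m[u[1],u[0]]
    best.append((sc,np.degrees(th),np.degrees(ph)))
best=sorted(best,reverse=True);mx=best[0][0];b=[x for x in best if x[0]>=mx-1]
print(mx,len(b),np.round(b[:12],0).tolist())
v=np.mean([[np.sin(np.radians(x[1]))*np.cos(np.radians(x[2])),np.sin(np.radians(x[1]))*np.sin(np.radians(x[2]))] for x in b],0);print("tilt vec (toward foot) deg",np.degrees(v).round(1))
E
python3 rod.py
```

```text
Traceback (most recent call last):
  File "rod.py", line 5, in <module>
    print(s["position"].round(4),s["grip_width"].round(4),s["force"].round(1))
                                 ^^^^^^^^^^^^^^^^^^^^^
AttributeError: 'float' object has no attribute 'round'
```

```bash
sed -i 's/s\["grip_width"\].round(4)/s["grip_width"]/' rod.py; python3 rod.py
```

```text
[0.6375 0.1148 0.1985] 0.038884055158532146 [-0.4 -0.6 -1.9]
green (np.float64(285.2462311557789), np.float64(189.38693467336682)) 199
green (np.float64(157.4047619047619), np.float64(122.06547619047619)) 168
knob [0.6469 0.0985 0.2387]
38 2 [[38.0, 87.0, 255.0], [38.0, 84.0, 270.0]]
tilt vec (toward foot) deg [ -7.4 -56.1]
```

The rod is held but didn't swing. I'll tilt the tool sideways so the foot points down, then use the holder bore to straighten it.

Request:
apply_moves:
  claw: [0.03,0.03,0.03,0.03,0.03,0.03,0.03,0.03,0.03,0.03,0.03]
  xyz:
    - [0,0,-0.02]
    - [0,0,-0.02]
    - [0,0,0]
    - [0,0,0]
    - [0,0,0]
    - [0,0,0]
    - [0,0,0]
    - [0,0,0]
    - [0,0,0]
    - [0,0,0]
    - [0,0,0]
  twist:
    - [0,0,0]
    - [0,0,0]
    - [0,0.11,0]
    - [0,0.11,0]
    - [0,0.11,0]
    - [0,0.11,0]
    - [0,0.11,0]
    - [0,0.11,0]
    - [0,0.11,0]
    - [0,0,0]
    - [0,0,0]

```text
clock: 19.15
position: [0.6378, 0.1145, 0.2387]
tool_rot: [-3.14, -0.769, 1.57]
force: [0.6, 1.4, -1.9]
grip_width: 0.0391
finger_force: 27.0
```

```bash
python3 rod.py; python3 -c "
from h import *
s=bot.observe();print(s['tool_rot'].round(3),s['qpos'].round(2))"
```

```text
[0.6377 0.1162 0.2401] 0.038913926103278415 [ 0.2 -0.1 -1.1]
green (np.float64(284.31067961165047), np.float64(176.53398058252426)) 103
green (np.float64(167.06529209621993), np.float64(106.33676975945018)) 291
knob [0.6318 0.0888 0.2682]
33 4 [[33.0, 42.0, 255.0], [32.0, 39.0, 270.0], [32.0, 39.0, 255.0], [32.0, 36.0, 270.0]]
tilt vec (toward foot) deg [ -4.8 -35.4]
[ 3.14  -0.768  1.575] [ 0.72  0.84 -1.04  1.54 -0.08  1.   -0.05]
```

Feasible, so I'll continue tilting.

Request:
apply_moves:
  claw: [0.03,0.03,0.03,0.03,0.03,0.03,0.03,0.03]
  xyz:
    - [0,0,0]
    - [0,0,0]
    - [0,0,0]
    - [0,0,0]
    - [0,0,0]
    - [0,0,0]
    - [0,0,0]
    - [0,0,0]
  twist:
    - [0,0.11,0]
    - [0,0.11,0]
    - [0,0.11,0]
    - [0,0.11,0]
    - [0,0.11,0]
    - [0,0.11,0]
    - [0,0,0]
    - [0,0,0]

```text
clock: 20.05
position: [0.6379, 0.116, 0.2399]
tool_rot: [3.139, -1.427, 1.576]
force: [-0.2, 0.9, -0.0]
grip_width: 0.0389
finger_force: 27.0
```

```bash
python3 rod.py; python3 -c "
from h import *
s=bot.observe();print(s['tool_rot'].round(3),s['qpos'].round(2))"
```

```text
[0.638  0.116  0.2412] 0.03858434973457656 [ 0.1  0.3 -0.5]
green (np.float64(278.4054054054054), np.float64(190.24324324324326)) 259
green (np.float64(171.3108504398827), np.float64(117.81524926686217)) 341
knob [0.6378 0.0768 0.2339]
38 31 [[38.0, 12.0, 315.0], [38.0, 9.0, 300.0], [38.0, 3.0, 330.0], [38.0, 3.0, 315.0], [38.0, 3.0, 300.0], [38.0, 3.0, 285.0], [38.0, 3.0, 270.0], [38.0, 3.0, 255.0], [37.0, 12.0, 300.0], [37.0, 12.0, 285.0], [37.0, 12.0, 225.0], [37.0, 9.0, 330.0]]
tilt vec (toward foot) deg [ 0.4 -5. ]
[ 3.122 -1.425  1.593] [ 0.92  1.31 -1.24  1.52 -0.29  1.05  0.27]
```

The tool is now horizontal and the rod almost vertical, foot down, so it can ram the wheel from here. I'll make the last tilt, firm the grip and raise.

Request:
apply_moves:
  claw: [0.03,0.03,0.03,0.03,0.03,0.03,0.03]
  xyz:
    - [0,0,0]
    - [0.01,0,0]
    - [0.02,0,0]
    - [0.02,0,0]
    - [0.015,0,0]
    - [0,0,0]
    - [0,0,0]
  twist:
    - [0,0.1,0]
    - [0,0,0]
    - [0,0,0]
    - [0,0,0]
    - [0,0,0]
    - [0,0,0]
    - [0,0,0]
  force: 45

```text
clock: 20.85
position: [0.6378, 0.1175, 0.3048]
tool_rot: [3.115, -1.528, 1.599]
force: [0.4, -0.6, -2.3]
grip_width: 0.0381
finger_force: 47.4
```

```bash
python3 rod.py; python3 -c "
from h import *
s=bot.observe();print(s['tool_rot'].round(3),s['qpos'].round(2))"
```

```text
[0.6378 0.1174 0.3037] 0.03826930575917505 [-0.   1.3 -1.9]
green (np.float64(280.7804054054054), np.float64(169.64527027027026)) 296
green (np.float64(166.73866666666666), np.float64(92.40533333333333)) 375
knob [0.6369 0.0797 0.2921]
40 55 [[40.0, 9.0, 120.0], [40.0, 6.0, 105.0], [39.0, 12.0, 330.0], [39.0, 9.0, 330.0], [39.0, 9.0, 315.0], [39.0, 9.0, 300.0], [39.0, 9.0, 270.0], [39.0, 9.0, 150.0], [39.0, 9.0, 135.0], [39.0, 6.0, 345.0], [39.0, 6.0, 330.0], [39.0, 6.0, 315.0]]
tilt vec (toward foot) deg [0.5 0. ]
[-3.129 -1.529  1.559] [ 0.94  1.31 -1.31  1.52 -0.36  1.07  0.25]
```

Request:
apply_moves:
  claw: [0.03,0.03,0.03,0.03,0.03,0.03,0.03,0.03,0.03,0.03,0.03]
  xyz:
    - [0.002,0.002,0.01]
    - [0.001,0,0.016]
    - [0.001,0,0.016]
    - [0.001,0,0.016]
    - [0.001,0,0.016]
    - [0.001,0,0.016]
    - [0.001,0,0.016]
    - [0.001,0,0.016]
    - [0,0,0.016]
    - [0,0,0]
    - [0,0,0]
  twist:
    - [0,0,0]
    - [0,0,0]
    - [0,0,0]
    - [0,0,0]
    - [0,0,0]
    - [0,0,0]
    - [0,0,0]
    - [0,0,0]
    - [0,0,0]
    - [0,0,0]
    - [0,0,0]

```text
clock: 22.05
position: [0.6396, 0.2563, 0.3075]
tool_rot: [-3.133, -1.53, 1.564]
force: [0.3, -1.6, -2.3]
grip_width: 0.0382
finger_force: 47.5
```

```bash
python3 rod.py; python3 -c "
from h import *
s=bot.observe();print(s['tool_rot'].round(3),s['qpos'].round(2))
# red rim centre from scene+side: yellow wheel centroid near rim
for n,p in(('scene',(336,228)),('side',(137,197))):
    f=bot.grab_frame(n);c,k,_=blob(f,p,(22,120,100),(33,255,255),r=18);print(n,c,k,plane(f,c,.115).round(4))
"
```

```text
[0.6401 0.2554 0.3075] 0.038312506477573796 [-0.1  0.1 -1.2]
green (np.float64(347.2621722846442), np.float64(173.57303370786516)) 267
green (np.float64(114.47358121330724), np.float64(121.02544031311155)) 511
knob [0.6386 0.2177 0.2954]
39 80 [[39.0, 9.0, 345.0], [39.0, 9.0, 330.0], [39.0, 9.0, 135.0], [39.0, 6.0, 345.0], [39.0, 6.0, 330.0], [39.0, 6.0, 315.0], [39.0, 6.0, 135.0], [39.0, 6.0, 120.0], [39.0, 6.0, 105.0], [39.0, 6.0, 15.0], [39.0, 6.0, 0.0], [39.0, 3.0, 345.0]]
tilt vec (toward foot) deg [-0.1 -0.2]
[-3.137 -1.53   1.566] [ 0.79  1.32 -1.35  1.62 -0.41  0.81  0.27]
scene (np.float64(335.9801324503311), np.float64(230.9271523178808)) 151 [0.6356 0.2169 0.115 ]
side (np.float64(136.0625), np.float64(197.01785714285714)) 112 [0.6424 0.2109 0.115 ]
```

Request:
apply_moves:
  claw: [0.03,0.03,0.03,0.03,0.03,0.03,0.03,0.03,0.03,0.03,0.03,0.03]
  xyz:
    - [-0.01,0,0]
    - [-0.01,0,0]
    - [-0.007,0,0]
    - [-0.0035,0,0]
    - [-0.0035,0,0]
    - [-0.0035,0,0]
    - [-0.0035,0,0]
    - [-0.0035,0,0]
    - [-0.0035,0,0]
    - [-0.0035,0,0]
    - [-0.0035,0,0]
    - [-0.0035,0,0]
  twist:
    - [0,0,0]
    - [0,0,0]
    - [0,0,0]
    - [0,0,0]
    - [0,0,0]
    - [0,0,0]
    - [0,0,0]
    - [0,0,0]
    - [0,0,0]
    - [0,0,0]
    - [0,0,0]
    - [0,0,0]

```text
clock: 23.45
position: [0.6397, 0.2534, 0.2491]
tool_rot: [3.138, -1.53, 1.575]
force: [0.8, 0.1, 3.7]
grip_width: 0.038
finger_force: 47.4
```

Request:
apply_moves:
  claw: [0.03,0.03,0.03,0.03,0.03,0.03,0.03,0.03,0.03,0.03]
  xyz:
    - [-0.0035,0,0]
    - [-0.0035,0,0]
    - [-0.0035,0,0]
    - [-0.0035,0,0]
    - [-0.0035,0,0]
    - [-0.0035,0,0]
    - [-0.0035,0,0]
    - [-0.0035,0,0]
    - [-0.0025,0,0]
    - [0,0,0]
  twist:
    - [0,0,0]
    - [0,0,0]
    - [0,0,0]
    - [0,0,0]
    - [0,0,0]
    - [0,0,0]
    - [0,0,0]
    - [0,0,0]
    - [0,0,0]
    - [0,0,0]

```text
clock: 24.45
position: [0.6397, 0.2521, 0.2181]
tool_rot: [-3.131, -1.53, 1.561]
force: [0.5, 1.4, -0.4]
grip_width: 0.0384
finger_force: 47.3
```

```bash
python3 rod.py
```

```text
[0.6397 0.2521 0.2182] 0.03809567209536476 [ 0.2  0.6 -0.5]
green (np.float64(340.10526315789474), np.float64(203.60323886639677)) 247
green (np.float64(126.70938215102974), np.float64(161.82151029748283)) 437
knob [0.6381 0.2146 0.2073]
33 15 [[33.0, 69.0, 150.0], [33.0, 15.0, 330.0], [32.0, 75.0, 150.0], [32.0, 72.0, 150.0], [32.0, 66.0, 150.0], [32.0, 63.0, 150.0], [32.0, 63.0, 135.0], [32.0, 54.0, 135.0], [32.0, 27.0, 330.0], [32.0, 24.0, 330.0], [32.0, 18.0, 0.0], [32.0, 15.0, 345.0]]
tilt vec (toward foot) deg [-14.6  11.5]
```

Request:
apply_moves:
  claw: [0.03,0.03,0.03,0.03,0.03]
  xyz:
    - [-0.002,0,0]
    - [-0.002,0,0]
    - [-0.002,0,0]
    - [-0.001,0,0]
    - [-0.001,0,0]
  twist:
    - [0,0,0]
    - [0,0,0]
    - [0,0,0]
    - [0,0,0]
    - [0,0,0]

```text
clock: 25.05
position: [0.6396, 0.2523, 0.2137]
tool_rot: [3.113, -1.534, 1.601]
force: [0.3, 0.2, 22.9]
grip_width: 0.0383
finger_force: 47.7
```

Request:
apply_moves:
  claw: [0.03,0.03,0.03,0.03]
  xyz:
    - [0,0,0]
    - [0,0,0]
    - [-0.001,0,0]
    - [0,0,0]
  twist:
    - [0,0,0]
    - [0,0,0]
    - [0,0,0]
    - [0,0,0]

```text
clock: 25.45
position: [0.6396, 0.2524, 0.2137]
tool_rot: [3.098, -1.535, 1.617]
force: [-1.2, -0.4, 25.3]
grip_width: 0.0382
finger_force: 47.8
```

```bash
python3 rod.py
```

```text
[0.6396 0.2524 0.2137] 0.03806513117417893 [-1.7 -0.9 24.3]
green (np.float64(339.85185185185185), np.float64(204.8312757201646)) 243
green (np.float64(127.09318181818182), np.float64(163.7840909090909)) 440
knob [0.6378 0.2148 0.2031]
33 9 [[33.0, 78.0, 150.0], [33.0, 75.0, 150.0], [33.0, 69.0, 150.0], [32.0, 72.0, 150.0], [32.0, 66.0, 150.0], [32.0, 63.0, 150.0], [32.0, 60.0, 150.0], [32.0, 18.0, 315.0], [32.0, 15.0, 330.0]]
tilt vec (toward foot) deg [-33.   18.5]
```

Pressed home at about 25 N against the hard stop. Now I'll withdraw and carry the rod to the holder.

Request:
apply_moves:
  claw: [0.03,0.03,0.03,0.03,0.03,0.03,0.03,0.03]
  xyz:
    - [0.005,0,0]
    - [0.015,0,0]
    - [0.02,0,0]
    - [0.02,0,0]
    - [0.02,0,0]
    - [0.02,0,0]
    - [0.015,0,0]
    - [0,0,0]
  twist:
    - [0,0,0]
    - [0,0,0]
    - [0,0,0]
    - [0,0,0]
    - [0,0,0]
    - [0,0,0]
    - [0,0,0]
    - [0,0,0]

```text
clock: 26.35
position: [0.6397, 0.2567, 0.3272]
tool_rot: [3.081, -1.53, 1.633]
force: [-0.2, -1.0, -1.8]
grip_width: 0.0381
finger_force: 47.3
```

```bash
python3 rod.py;python3 -c "
from h import *
s=bot.observe();print(s['tool_rot'].round(3),s['qpos'].round(2))
for n in('scene','side'):
    f=bot.grab_frame(n);print(n,proj(f,[.639,.216,.06]),proj(f,[.639,.216,.115]));print([(np.round(d['position'],3).tolist(),round(d['score'],2)) for d in bot.find_in(n,'wheel')])"
```

```text
[0.6397 0.2564 0.3242] 0.03814373262847727 [-0.1  0.6 -1.7]
green (np.float64(348.84444444444443), np.float64(166.2888888888889)) 270
green (np.float64(111.66098484848484), np.float64(112.04356060606061)) 528
knob [0.6376 0.2188 0.3138]
40 66 [[40.0, 9.0, 330.0], [40.0, 6.0, 15.0], [40.0, 6.0, 0.0], [40.0, 3.0, 150.0], [40.0, 3.0, 135.0], [40.0, 3.0, 120.0], [40.0, 3.0, 105.0], [40.0, 3.0, 90.0], [39.0, 12.0, 345.0], [39.0, 12.0, 135.0], [39.0, 9.0, 345.0], [39.0, 9.0, 315.0]]
tilt vec (toward foot) deg [ 0.3 -0.2]
[ 3.14  -1.529  1.573] [ 0.79  1.3  -1.36  1.62 -0.42  0.81  0.25]
scene [332.76269244 246.9743464 ] [335.62346576 231.96173187]
[]
side [140.62383164 218.50927877] [135.59311071 198.97795437]
[]
```

Request:
apply_moves:
  claw: [0.03,0.03,0.03,0.03,0.03,0.03,0.03,0.03,0.03,0.03,0.03]
  xyz:
    - [-0.005,0,-0.012]
    - [0,-0.01,-0.024]
    - [0,-0.01,-0.024]
    - [0,-0.01,-0.024]
    - [0,-0.01,-0.024]
    - [0,-0.01,-0.024]
    - [0,-0.01,-0.024]
    - [0,-0.01,-0.024]
    - [0,-0.01,-0.024]
    - [0,-0.01,-0.024]
    - [0,0,0]
  twist:
    - [0,0,0]
    - [0,0,0]
    - [0,0,0]
    - [0,0,0]
    - [0,0,0]
    - [0,0,0]
    - [0,0,0]
    - [0,0,0]
    - [0,0,0]
    - [0,0,0]
    - [0,0,0]

```text
clock: 27.75
position: [0.5503, 0.0242, 0.328]
tool_rot: [-3.118, -1.53, 1.543]
force: [0.6, -0.1, -1.5]
grip_width: 0.0383
finger_force: 47.2
```

```bash
python3 -c "
from h import *
s=bot.observe();print(s['position'],s['tool_rot'].round(3),s['qpos'].round(2))"
```

```text
[0.55027571 0.02416533 0.32799831] [-3.118 -1.53   1.543] [ 1.18  1.26 -1.33  1.63 -0.36  1.19  0.25]
```

Request:
apply_moves:
  claw: [0.03,0.03,0.03,0.03,0.03,0.03,0.03,0.03,0.03,0.03,0.03,0.03]
  xyz:
    - [0,-0.0055,-0.0118]
    - [0,-0.011,-0.0236]
    - [0,-0.011,-0.0236]
    - [0,-0.011,-0.0236]
    - [0,-0.011,-0.0236]
    - [0,-0.011,-0.0236]
    - [0,-0.011,-0.0236]
    - [0,-0.011,-0.0236]
    - [0,-0.011,-0.0236]
    - [0,-0.011,-0.0236]
    - [0,-0.0065,-0.0118]
    - [0,0,0]
  twist:
    - [0,0,0]
    - [0,0,0]
    - [0,0,0]
    - [0,0,0]
    - [0,0,0]
    - [0,0,0]
    - [0,0,0]
    - [0,0,0]
    - [0,0,0]
    - [0,0,0]
    - [0,0,0]
    - [0,0,0]

```text
clock: 28.95
position: [0.4389, -0.209, 0.3383]
tool_rot: [-3.135, -1.53, 1.563]
force: [-0.4, 1.1, -0.4]
grip_width: 0.0385
finger_force: 47.3
```

```bash
python3 rod.py;python3 - <<'E'
from h import *
s=bot.observe();print(s['tool_rot'].round(3),s['qpos'].round(2))
# holder: white blob near
for n,p in(('scene',(169,183)),('side',(313,146))):
    f=bot.grab_frame(n)
    c,k,P=blob(f,p,(0,0,120),(180,60,255),r=22);print(n,c,k,P.min(0),P.max(0),"pred rim c",proj(f,[.437,-.249,.083]).round(1),"rim edges",[proj(f,[.437+a,-.249+b,.083]).round(0).tolist() for a,b in((.03,0),(-.03,0),(0,.03),(0,-.03))])
    print([(np.round(d['position'],3).tolist(),round(d['score'],2)) for d in bot.find_in(n,'holder')])
E
```

```text
[ 0.4392 -0.207   0.3386] 0.03759182178066173 [-0.2  0.8 -1.2]
green (np.float64(153.6198347107438), np.float64(98.7396694214876)) 242
green (np.float64(322.3949843260188), np.float64(43.357366771159874)) 319
knob [ 0.4393 -0.2469  0.3254]
41 68 [[41.0, 6.0, 330.0], [41.0, 6.0, 315.0], [41.0, 6.0, 300.0], [41.0, 6.0, 285.0], [41.0, 6.0, 270.0], [41.0, 6.0, 195.0], [41.0, 6.0, 180.0], [41.0, 6.0, 165.0], [41.0, 6.0, 150.0], [41.0, 6.0, 75.0], [41.0, 3.0, 345.0], [41.0, 3.0, 330.0]]
tilt vec (toward foot) deg [-0.6 -0.5]
[ 3.139 -1.53   1.575] [ 1.45  1.26 -1.28  1.4  -0.29  1.69  0.23]
scene (np.float64(169.23239436619718), np.float64(182.4612676056338)) 568 [157 167] [180 199] pred rim c [166.7 173. ] rim edges [[164.0, 180.0], [169.0, 166.0], [177.0, 174.0], [156.0, 172.0]]
[([0.317, -0.284, 0.046], 0.91), ([0.453, -0.242, 0.04], 0.85)]
side (np.float64(311.4944013781223), np.float64(143.43238587424634)) 1161 [291 124] [335 163] pred rim c [313.  133.8] rim edges [[303.0, 131.0], [323.0, 137.0], [309.0, 139.0], [317.0, 129.0]]
[([0.294, -0.276, 0.044], 0.66), ([0.428, -0.227, 0.045], 0.65), ([0.62, 0.231, 0.081], 0.54)]
```

Request:
apply_moves:
  claw: [0.03,0.03,0.03,0.03,0.03,0.03,0.03]
  xyz:
    - [-0.01,0,0.001]
    - [-0.02,0,0.001]
    - [-0.02,0,0.001]
    - [-0.02,0,0.001]
    - [-0.015,0,0]
    - [0,0,0]
    - [0,0,0]
  twist:
    - [0,0,0]
    - [0,0,0]
    - [0,0,0]
    - [0,0,0]
    - [0,0,0]
    - [0,0,0]
    - [0,0,0]

```text
clock: 29.95
position: [0.4394, -0.207, 0.2538]
tool_rot: [3.135, -1.531, 1.578]
force: [-0.0, 0.0, -0.8]
grip_width: 0.0383
finger_force: 47.4
```

```bash
python3 rod.py;python3 - <<'E'
from h import *
s=bot.observe();print(s['tool_rot'].round(3),s['qpos'].round(2))
# is the foot inside the rim ellipse? find row-wise extents of wood and white in scene/side
for n,p in(('scene',(167,165)),('side',(314,125))):
    f=bot.grab_frame(n);H=cv2.cvtColor(f["img"],cv2.COLOR_RGB2HSV)
    w=cv2.inRange(H,(8,70,60),(20,200,255));wh=cv2.inRange(H,(0,0,150),(180,45,255))
    for r in range(p[1]-20,p[1]+35,5):
        a=np.where(w[r,p[0]-25:p[0]+25])[0]+p[0]-25;b=np.where(wh[r,p[0]-25:p[0]+25])[0]+p[0]-25
        print(n,r,"wood",(a.min(),a.max(),len(a)) if len(a) else '',"white",(b.min(),b.max(),len(b)) if len(b) else '')
E
```

```text
[ 0.4394 -0.2071  0.2543] 0.038276253352529495 [-0.2  0.4 -1.7]
green (np.float64(159.4862385321101), np.float64(127.19724770642202)) 218
green (np.float64(318.1003861003861), np.float64(77.83011583011583)) 259
knob [ 0.4397 -0.245   0.2423]
41 49 [[41.0, 6.0, 60.0], [41.0, 3.0, 180.0], [41.0, 3.0, 165.0], [41.0, 3.0, 150.0], [41.0, 3.0, 135.0], [41.0, 3.0, 120.0], [41.0, 3.0, 105.0], [41.0, 3.0, 90.0], [41.0, 3.0, 75.0], [41.0, 3.0, 60.0], [41.0, 3.0, 45.0], [40.0, 9.0, 195.0]]
tilt vec (toward foot) deg [-0.9  0.5]
[ 3.12  -1.53   1.594] [ 1.43  1.37 -1.22  1.4  -0.2   1.66  0.31]
scene 145 wood (np.int64(157), np.int64(166), 10) white 
scene 150 wood (np.int64(157), np.int64(167), 11) white 
scene 155 wood (np.int64(159), np.int64(168), 10) white 
scene 160 wood (np.int64(160), np.int64(169), 10) white 
scene 165 wood (np.int64(161), np.int64(170), 10) white 
scene 170 wood (np.int64(162), np.int64(169), 8) white (np.int64(176), np.int64(176), 1)
scene 175 wood  white (np.int64(157), np.int64(176), 8)
scene 180 wood  white (np.int64(162), np.int64(175), 14)
scene 185 wood  white (
[... 264 characters left out ...]
 np.int64(320), 10) white (np.int64(289), np.int64(337), 35)
side 115 wood (np.int64(309), np.int64(320), 12) white (np.int64(292), np.int64(338), 33)
side 120 wood (np.int64(310), np.int64(325), 15) white (np.int64(289), np.int64(338), 28)
side 125 wood (np.int64(309), np.int64(329), 14) white (np.int64(289), np.int64(338), 27)
side 130 wood (np.int64(311), np.int64(333), 11) white (np.int64(289), np.int64(338), 26)
side 135 wood  white (np.int64(289), np.int64(338), 38)
side 140 wood  white (np.int64(289), np.int64(338), 50)
side 145 wood  white (np.int64(289), np.int64(338), 48)
side 150 wood  white (np.int64(289), np.int64(319), 27)
side 155 wood  white (np.int64(289), np.int64(319), 24)
```

Request:
apply_moves:
  claw: [0.03,0.03,0.03,0.03,0.03,0.03,0.03,0.03,0.03]
  xyz:
    - [-0.01,0.0,-0.001]
    - [-0.01,0,0]
    - [-0.01,0,0]
    - [-0.01,0,0.001]
    - [-0.01,0,0.001]
    - [-0.01,0,0]
    - [-0.01,0,0.001]
    - [-0.01,0,0]
    - [0,0,0]
  twist:
    - [0,0,0]
    - [0,0,0]
    - [0,0,0]
    - [0,0,0]
    - [0,0,0]
    - [0,0,0]
    - [0,0,0]
    - [0,0,0]
    - [0,0,0]

```text
clock: 31.05
position: [0.4391, -0.2082, 0.1722]
tool_rot: [-3.113, -1.531, 1.543]
force: [0.2, 0.5, -1.5]
grip_width: 0.0383
finger_force: 47.4
```

```bash
python3 rod.py; python3 -c "
from h import *
s=bot.observe();print(s['tool_rot'].round(3),s['qpos'].round(2))"
```

```text
[ 0.4393 -0.2083  0.1736] 0.03822460236598418 [ 0.9  0.1 -0.4]
green (np.float64(163.59390862944161), np.float64(152.13705583756345)) 197
green (np.float64(314.86695278969955), np.float64(107.77682403433477)) 233
knob [ 0.4396 -0.2462  0.1609]
28 2 [[28.0, 12.0, 240.0], [27.0, 9.0, 255.0]]
tilt vec (toward foot) deg [-4.1 -9.5]
[ 3.138 -1.53   1.575] [ 1.41  1.47 -1.17  1.37 -0.12  1.65  0.38]
```

Request:
apply_moves:
  claw: [0.03,0.03,0.03,0.03,0.03]
  xyz:
    - [-0.003,0,0]
    - [-0.003,0,0]
    - [-0.003,0,0]
    - [-0.002,0,0]
    - [0,0,0]
  twist:
    - [0,0,0]
    - [0,0,0]
    - [0,0,0]
    - [0,0,0]
    - [0,0,0]

```text
clock: 31.65
position: [0.4392, -0.2087, 0.1623]
tool_rot: [-3.137, -1.53, 1.567]
force: [-0.5, -0.6, -1.8]
grip_width: 0.0382
finger_force: 47.4
```

Request:
apply_moves:
  claw: [0.03,0.03,0.03]
  xyz:
    - [-0.0015,0,0]
    - [-0.001,0,0]
    - [0,0,0]
  twist:
    - [0,0,0]
    - [0,0,0]
    - [0,0,0]

```text
clock: 31.95
position: [0.4393, -0.2087, 0.1619]
tool_rot: [3.095, -1.533, 1.62]
force: [-1.4, 0.3, 11.3]
grip_width: 0.0383
finger_force: 47.6
```

Seated on the holder floor. Release and retreat along −y.

Request:
apply_moves:
  claw: [0.03,0.045,0.06,0.07,0.07,0.07,0.07,0.07,0.07,0.07,0.07,0.07]
  xyz:
    - [0.001,0,0]
    - [0,0,0]
    - [0,0,0]
    - [0,0,0]
    - [0,0,0]
    - [0,0,-0.008]
    - [0,0,-0.012]
    - [0,0,-0.02]
    - [0,0,-0.02]
    - [0,0,-0.02]
    - [0,0,-0.02]
    - [0,0,0]
  twist:
    - [0,0,0]
    - [0,0,0]
    - [0,0,0]
    - [0,0,0]
    - [0,0,0]
    - [0,0,0]
    - [0,0,0]
    - [0,0,0]
    - [0,0,0]
    - [0,0,0]
    - [0,0,0]
    - [0,0,0]

```text
clock: 33.15
position: [0.4396, -0.3111, 0.165]
tool_rot: [3.139, -1.529, 1.572]
force: [0.6, 1.0, 0.2]
grip_width: 0.07
finger_force: 0.0
```

```bash
python3 rod.py; python3 -c "
from h import *
for n in('scene','side'):
    f=bot.grab_frame(n)
    for q in('rod','wheel'):print(n,q,[(np.round(d['position'],3).tolist(),round(d['score'],2)) for d in bot.find_in(n,q)])"
```

```text
[ 0.4394 -0.3088  0.165 ] 0.07002587500599812 [1.  1.  0.4]
green (np.float64(163.32388663967612), np.float64(155.04453441295547)) 247
green (np.float64(315.7543859649123), np.float64(111.87719298245614)) 228
knob [ 0.437  -0.2495  0.1484]
23 10 [[23.0, 9.0, 180.0], [22.0, 12.0, 255.0], [22.0, 12.0, 240.0], [22.0, 12.0, 210.0], [22.0, 12.0, 195.0], [22.0, 12.0, 165.0], [22.0, 9.0, 285.0], [22.0, 9.0, 210.0], [22.0, 9.0, 195.0], [22.0, 9.0, 165.0]]
tilt vec (toward foot) deg [-7.4 -4.1]
scene rod [([0.452, -0.245, 0.139], 0.72)]
scene wheel [([0.459, -0.236, 0.032], 0.36)]
side rod [([0.43, -0.234, 0.137], 0.7)]
side wheel []
```

The rod stands exactly as at the start. Comparing TCP heights (0.2137 pressing, 0.1619 on the holder floor) puts the rod's foot at 0.060 m when pressing, so the wheel is fully home.

```bash
python3 -c "
from workcell import bot
print(bot.job_done())"
```

```text
the job is handed in; nothing more can be done
None
```

The wheel is rammed home in the red-collared tube, pressed against the stop with about 25 N, and the rod stands back in its white holder. I dropped the rod once and recovered it. The job is handed in at about 33 s of the 64 s allowed, with no verdict shown.

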